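# Pack the spice tins away and fold the stand

## Task

Put away the spices: move every spice tin from the folding stand into the clip-top canister, shut its lid, then swing the wire bail up over the lid until it snaps down and clamps it. Snap the emptied stand's back down so that it lies folded flat, and leave everything else on the counter where it is.

Things in the scene. Friction and masses are not known exactly. Their poses are not given: they have to be found in the camera images.
- shelf_base: Wooden shelf of the folding stand, a fixed slab 130 mm deep (its x) x 300 mm wide (its y) x 12 mm thick; origin at the centre of its underside on the counter, +x towards its hinged back, -x its front (roughly towards the robot), z up. A lip 8 mm wide along its front edge rises 6 mm above the shelf. The spice tins stand on it in a row along y. It may be left or right of the canister.
- stand (a joint): Hinge of the stand's back (rad): 0 = open (back leans 0.28 rad back from upright, away from the tins), 1.85 = folded down flat over the shelf. Bistable, over-centre: when empty it springs back open if let go before about 0.6 and snaps shut by itself past about 0.65. Pushing its top edge over takes about 2 N. It cannot fold flat while a tin stands on the shelf.
- stand_top (a point): Middle of the top edge of the stand's back, a slatted wooden panel 300 mm wide, 140 mm from hinge to top edge, 10 mm thick; the point is at mid thickness and moves with the back. The panel can be pushed over from behind (from the shelf's +x side).
- stand_hinge (a point): Hinge axis of the stand's back (axis along the shelf's y), 55 mm behind the shelf's centre and 24 mm above the counter; same axes as the shelf.
- canister: White clip-top metal canister, a fixed rectangular open box 140 mm (x) x 232 mm (y) x 80 mm high, walls and floor 5 mm; origin at the centre of its underside on the counter; +x towards the lid hinge, -x (roughly towards the robot) the front with the wire bail, z up.
- lid (a joint): Lid hinge (rad): 0 = shut, stop at 1.85 (leaning back past upright). It starts standing open; tipped forward below about 1.4 it falls shut by its own weight.
- lid_edge (a point): Middle of the free edge of the lid, at mid thickness; moves with the lid. The lid is 144 x 236 mm and 10 mm thick, 0.25 kg, and this edge is 143 mm from the hinge; shut, the lid's top is 90 mm above the counter.
- lid_hinge (a point): Lid hinge axis (along the canister's y), at the canister's rear top edge, 80 mm above the counter; same axes as the canister.
- bail (a joint): Wire bail hinge (rad): 0 = released (the loop sticks out in front of the canister, 0.25 rad above level), 2.17 = clamped: swung up and over the lid's front edge, lying on the lid's top. Over-centre: springs back to 0 if let go before about 1.0 and snaps on to 2.17 past about 1.2. Swinging it takes under 3 N.
- bail_grip (a point): Middle of the bail's crossbar, a wooden sleeve 12 mm diameter and 90 mm long (along the canister's y); moves with the bail, 80 mm from its pivot. The wire loop is 246 mm wide, of 6 mm wire. Released it is about 65 mm above the counter with 41 mm free between the sleeve and the canister's front.
- bail_pivot (a point): Bail pivot axis (along the canister's y), 40 mm in front of the canister's centre and 45 mm above the counter; same axes as the canister.
- tin1: Round plain metal spice tin, 40 mm diameter, 42 mm tall, 70 g; origin at the centre of its underside, z along its own axis (up when standing). Three to five tins are present; absent ones read None.
- tin2: Round plain metal spice tin, 40 mm diameter, 42 mm tall, 70 g; origin at the centre of its underside, z along its own axis (up when standing). Three to five tins are present; absent ones read None.
- tin3: Round plain metal spice tin, 40 mm diameter, 42 mm tall, 70 g; origin at the centre of its underside, z along its own axis (up when standing). Three to five tins are present; absent ones read None.
- tin4: Round plain metal spice tin, 40 mm diameter, 42 mm tall, 70 g; origin at the centre of its underside, z along its own axis (up when standing). Three to five tins are present; absent ones read None.
- tin5: Round plain metal spice tin, 40 mm diameter, 42 mm tall, 70 g; origin at the centre of its underside, z along its own axis (up when standing). Three to five tins are present; absent ones read None.
- salt_shaker: Bystander to be left alone: white waisted ceramic salt shaker, 38 mm diameter, 70 mm tall, usually on the counter between stand and canister, a little nearer the robot; origin at the centre of its underside.
- mug: Bystander to be left alone: blue mug, 80 mm diameter, 90 mm tall, with a handle; origin at the centre of its underside.
- oil_bottle: Bystander to be left alone: green bottle, 60 mm diameter, 220 mm tall, at the far side of the counter; origin at the centre of its underside.
- vinegar: Bystander to be left alone: amber bottle, 56 mm diameter, 190 mm tall, at the far side; origin at the centre of its underside.
- sponge: Bystander to be left alone: yellow sponge block 100 x 65 x 30 mm; origin at the centre of its underside.
- wooden_spoon: Bystander to be left alone: dark wooden spoon lying flat at the left.
- jam_jar: Bystander to be left alone: glass jam jar, 70 mm diameter, 100 mm tall, at the right; origin at the centre of its underside.

How it is judged:
On the way, in this order (a step that is already met when the one before it is completed fails the run):
1. every tin present is inside the canister (x of tin1 in the frame of canister between -0.068 and 0.068 m and y of tin1 in the frame of canister between -0.114 and 0.114 m and z of tin1 in the frame of canister between -0.005 and 0.06 m and x of tin2 in the frame of canister between -0.068 and 0.068 m and y of tin2 in the frame of canister between -0.114 and 0.114 m and z of tin2 in the frame of canister between -0.005 and 0.06 m and x of tin3 in the frame of canister between -0.068 and 0.068 m and y of tin3 in the frame of canister between -0.114 and 0.114 m and z of tin3 in the frame of canister between -0.005 and 0.06 m and x of tin4 in the frame of canister between -0.068 and 0.068 m and y of tin4 in the frame of canister between -0.114 and 0.114 m and z of tin4 in the frame of canister between -0.005 and 0.06 m and x of tin5 in the frame of canister between -0.068 and 0.068 m and y of tin5 in the frame of canister between -0.114 and 0.114 m and z of tin5 in the frame of canister between -0.005 and 0.06 m), for 0.2 s.
2. the lid is shut with the tins inside and the bail still released (all of step 1 and value of joint lid below 0.05 rad and value of joint bail below 1 rad), for 0.2 s.
3. the bail is snapped over the shut lid (value of joint lid below 0.05 rad and value of joint bail above 2.05 rad), for 0.2 s.
At the end, for the whole second after the job is handed in: Every tin present lies at rest inside the canister (origin between its walls and less than 60 mm above the counter), the lid is shut (under 0.05 rad), the bail is clamped over it (above 2.05 rad) and the stand's back is folded flat (above 1.77 rad) (all of step 1 and all of step 3 and linear speed of each of tin1, tin2, tin3, tin4, tin5 below 0.05 m/s and value of joint stand above 1.77 rad); the robot touches nothing.
It fails at once if a bystander (salt shaker, mug, bottle, sponge, spoon, jar) is shifted more than 5 cm (distance of any of salt_shaker, mug, oil_bottle, vinegar, sponge, wooden_spoon, jam_jar from where it was at the start of the episode above 0.05 m).
Of tin1, tin2, tin3, tin4, tin5 only 3 to 5 are there at a start; the rules pass over those that are not, and their reading is None.
At some moment in a run one of tin1, tin2, tin3, tin4, tin5 may be knocked a few centimetres aside while the robot is not near it.
Once in a run the grip may slacken for a moment while it holds something.
It also fails if it takes over 210 s, if anything falls off the work surface, if the arm or the gripper's body presses on something with over 40 N, if the wrist force passes 120 N, or if a joint passes its speed limit or range.

## Robot

A 6-joint arm with a two-finger parallel gripper is mounted at the origin on the work surface. World frame = base frame: x ahead of the robot, y to its left, z up, the work surface at z = 0. Lengths are in m, angles in rad, forces in N, time in s.
With the tool pointing down it reaches from about 0.275 to 0.85 m from the base axis. Payload 19 kg.
Tool frame: the origin (TCP) lies at the very end of the fingers, on their centre line; the grasp point (between the pads) lies manip.grip_depth behind it (manip.grip_depth is the distance from the TCP to the grasp point, in m); z points along the fingers, y is the line along which they close (so a half turn about z gives the same grasp; the last joint's range is limited). The gripper opens to 85 mm and grips with 20 to 120 N. Pads are 22 mm wide; open, the fingers measure 114 mm over their backs; the gripper's body (76 mm by 85 mm) begins 54 mm behind the grasp point. The pads swing forward as they close: fully open they stand 13 mm farther back than shut.
Start: joints at [-1.239, 0.15, 1.437, -0, 1.554, -0.134], TCP at [0.258, -0.514, 0.208] pointing down, gripper open.
Joint ranges: [-2.8, 2.8], [-0.68, 2.1], [0.12, 2.68], [-1.39, 4.53], [0.16, 2.79], [-2.81, 2.81]. Speed limits (rad/s): [1.89, 1.89, 2.22, 3.01, 3.01, 3.01].

## Interface

Orientations are given as a unit quaternion [x, y, z, w].
In Python, from cell import manip gives the robot as it stands. The module is installed in compiled form; this text tells all that it offers.
- The arm moves only by the tool move_arm, never from a script. Its argument "increments" is one flat list of numbers, 6 for each row, row after row: the shift along the tool's x, y, z in cm, then the turn, a rotation vector about the tool's x, y, z in degrees. A call has 1 to 12 rows; each row is the pose to reach, as a shift and turn from the pose commanded when the call began, along the tool's axes at that moment; what a row does not reach only later rows make up. A row lasts 1/8 s, in which the tool goes at most 62.5 mm and 10.7 degrees, less where a joint would pass 70% of its speed; a pose out of reach is approached as far as the arm can. A call with a gripper value outside its range is refused whole. "hand" is the gripper's target within -1 to 1 (fully open at 1, half-way at 0, shut at -1), set as the call begins (left out, the last holds). The fingers move at their own pace and stop on an object; "force" is the grip in N (left out, the last holds). Time passes only in rows, so rows that repeat a pose let the fingers close. It gives the time, the measured TCP pose, the force, the opening and the grip force at its end, in the units of the state.
- manip.get_obs(): the state, without advancing time (a new reading comes with each control period).
- manip.read_camera(name): name is "scene" or "top" or "wrist"; returns a dict with "img" (400x640x3 uint8, red, green, blue), "depth" (400x640 float32, m along the optical axis (not along the pixel's ray), 0 where there is no reading), "fx", "fy", "cx", "cy" (pixels), "xyz" and "orientation" of the camera in the world. Camera axes: x right, y down, z forward; pixel columns grow to the right and rows downward; lengths in m; the calibration is good to about 2 mm. A picture is of the moment at which its call begins.
- manip.finish_job(): hands the job in; it is judged then, once.
Trained networks look in the newest picture that a camera, given by its name, has taken for a name from the list of things; names that differ only in an ending like _2 or _b are one class to them, and where a whole thing is asked for, a point or a joint stands for the part that bears it (a point fixed in the world has none). Each returns a list of dicts, best first, with "score" (0 to 1); they miss things now and then, are a little off and sometimes report something else, mostly with a low value. They report only what shows in the picture. A call takes as long as a camera call.
- manip.spot_in(camera, label): "position" ([x, y, z] in m, in the coordinates of the camera as it stood for that picture, good to about 4 mm: the middle of the surface that is visible of it).
- manip.silhouettes(camera, label): "mask" (400x640 bool, what is visible of it).
The state is a dict: "t": time; "joint_positions": joint angles; "qvel": joint speeds; "tau": joint torques, N m; "position": TCP position; "eef_rot": TCP orientation; "force": force on the tool from outside, world axes, zero at the start; "wrist_torque": the same for the moment, N m; "grip_width": opening from 0.0 (shut) to 1.0 (fully open); "grasp_force": force on a finger pad.
Only numpy, scipy, OpenCV 4.12 (cv2) and the standard library are available. Lean on these libraries where they do the work, as an engineer would, in place of code of your own. Each camera call takes 0.05 s, during which the arm holds its last target. There are 200 camera calls.

## Working session

There is one attempt and no reset: what is moved stays moved. The work goes in short steps, Python scripts to look and compute and a tool call to move; the robot and the scene stay as the last step left them, time stands still between calls to the robot, and variables do not carry over. Pictures are saved under pics/ and viewed, at most 14 in all, crops included, and the job is handed in when it is done.

Besides the shell and the picture viewer there is one more tool, called as name(argument=value, ...) on one line, values as JSON. move_arm: Moves the arm, as the interface text tells. Its arguments: {"type":"object","properties":{"increments":{"type":"array","items":{"type":"number"}},"hand":{"type":"number"},"force":{"type":"number"}},"required":["increments"]}

```bash
mkdir -p pics; cat > h.py <<'E'
import numpy as np, cv2
from scipy.spatial.transform import Rotation as R
from cell import manip
def cam(n):
    return manip.read_camera(n)
def save(c,f,crop=None):
    im=c["img"][:,:,::-1]
    if crop: im=im[crop[1]:crop[3],crop[0]:crop[2]]; im=cv2.resize(im,None,fx=2,fy=2)
    cv2.imwrite("pics/"+f,im)
def w(c,p): return R.from_quat(c["orientation"]).apply(p)+np.array(c["xyz"])
def cloud(c):
    d=c["depth"]; v,u=np.mgrid[:d.shape[0],:d.shape[1]]
    P=np.stack([(u-c["cx"])/c["fx"]*d,(v-c["cy"])/c["fy"]*d,d],-1)
    W=w(c,P.reshape(-1,3)).reshape(P.shape); W[d<=0]=np.nan
    return W
E
cat > a.py <<'E'
from h import *
np.set_printoptions(precision=4,suppress=True)
o=manip.get_obs(); print(o["t"],o["position"],o["eef_rot"],manip.grip_depth,o["grip_width"])
for n in ["top","scene"]:
    c=cam(n); save(c,n+"0.png"); print(n,c["xyz"],R.from_quat(c["orientation"]).as_matrix().tolist(),c["fx"])
    for l in ["tin1","canister","shelf_base","stand_top","lid_edge","bail_grip","salt_shaker","mug","oil_bottle","vinegar","sponge","wooden_spoon","jam_jar"]:
        print(l,[(round(d["score"],2),w(c,d["position"]).round(3).tolist()) for d in manip.spot_in(n,l)[:7]])
print(manip.get_obs()["t"])
E
python3 a.py
```

```text
0.0 [ 0.2582 -0.5135  0.207 ] [ 0.973   0.2308 -0.     -0.0006] 0.0187 0.9980329000544238
top [0.2389 0.0095 1.7843] [[0.024764158279119833, -0.9807140596114551, 0.19387281847939997], [-0.999616286540402, -0.02669963757355441, -0.0073762481396768], [0.01241032424652734, -0.19361576029306218, -0.9809989404776318]] 425.0634811165258
tin1 [(0.63, [0.545, 0.298, 0.052]), (0.56, [0.544, 0.357, 0.053]), (0.54, [0.551, 0.249, 0.052])]
canister [(0.78, [0.59, -0.198, 0.05])]
shelf_base [(0.89, [0.6, 0.235, 0.014]), (0.66, [0.742, 0.048, 0.14])]
stand_top [(0.63, [0.636, 0.244, 0.102])]
lid_edge [(0.59, [0.64, -0.191, 0.166])]
bail_grip [(0.47, [0.433, -0.197, 0.062])]
salt_shaker []
mug [(0.6, [0.766, -0.036, 0.121])]
oil_bottle [(0.75, [0.739, 0.048, 0.143])]
vinegar [(0.49, [0.765, -0.037, 0.12])]
sponge [(0.96, [0.365, -0.445, 0.028]), (0.69, [0.765, -0.035, 0.126])]
wooden_spoon [(0.68, [0.47, 0.525, 0.016])]
jam_jar [(0.54, [0.545, -0.561, 0.099]), (0.29, [0.588, -0.198, 0.05])]
scene [0.9961 1.3065 1.1862] [[-0.9393838606241353, 0.22776265555211375, -0.2562852612514902], [0.34212047969
[... 285 characters left out ...]
(0.63, [0.589, 0.277, 0.01])]
stand_top [(0.71, [0.653, 0.299, 0.156])]
lid_edge [(0.91, [0.648, -0.135, 0.185])]
bail_grip [(0.74, [0.649, -0.139, 0.184]), (0.58, [0.434, -0.17, 0.065]), (0.18, [0.654, 0.298, 0.156])]
salt_shaker [(0.64, [0.376, -0.002, 0.035])]
mug [(0.85, [0.349, 0.496, 0.054])]
oil_bottle [(0.63, [0.761, 0.068, 0.107])]
vinegar [(0.59, [0.785, -0.02, 0.115]), (0.27, [0.576, 0.204, 0.051]), (0.19, [0.647, -0.136, 0.182])]
sponge [(0.75, [0.785, -0.018, 0.117]), (0.73, [0.365, -0.439, 0.026]), (0.71, [0.348, 0.494, 0.056])]
wooden_spoon [(0.83, [0.501, 0.529, 0.016])]
jam_jar [(0.72, [0.561, -0.552, 0.066]), (0.48, [0.588, 0.278, 0.009]), (0.36, [0.784, -0.02, 0.115])]
1.4
```

View pics/top0.png

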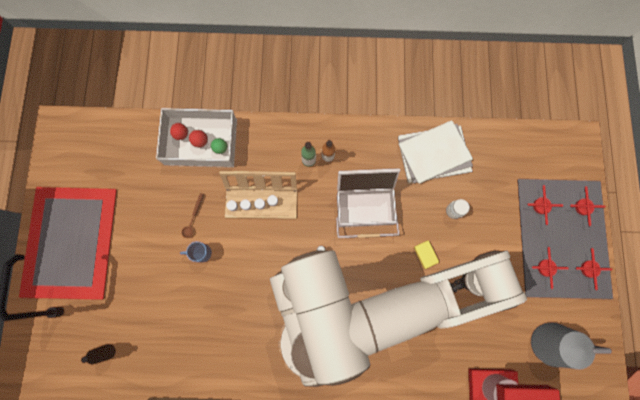

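View pics/scene0.png

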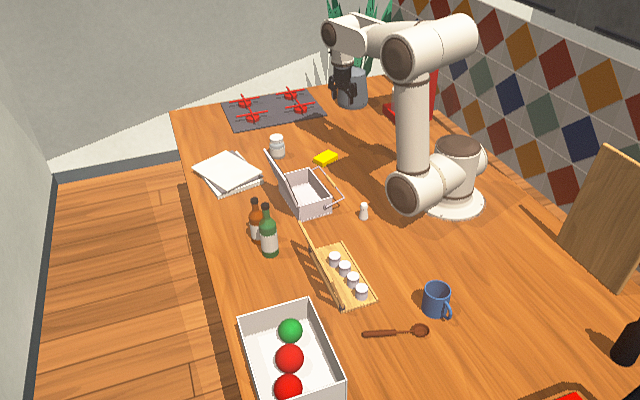

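Top view: stand at about (260,195) with four tins at (231,205), (245,205), (259,204) and (272,201). Canister at (368,208) with its lid standing open, bail in front at (368,232). The scene view also shows four tins, and the shaker in front, between stand and canister. Next: precise geometry from depth.

```bash
cat > geo.py <<'E'
from h import *
np.set_printoptions(precision=4,suppress=True)
def rect(P):
    r=cv2.minAreaRect((P[:,:2]*1000).astype(np.float32)); return np.round(r[0],1),np.round(r[1],1),round(r[2],2),len(P)
for n in ["top","scene"]:
    c=cam(n); W=cloud(c); X,Y,Z=W[...,0],W[...,1],W[...,2]
    m=(X>.48)&(X<.62)&(Y>.08)&(Y<.42)&(Z>.047)&(Z<.062)
    k,lab,st,ce=cv2.connectedComponentsWithStats(m.astype(np.uint8))
    for i in range(1,k):
        if st[i,4]>15:
            p=W[lab==i]; print(n,"tin",np.nanmedian(p,0),p.min(0)[:2],p.max(0)[:2],len(p))
    for nm,lb,a in [("shelf","shelf_base",(.006,.024)),("rim","canister",(.07,.09)),("floor","canister",(0,.015)),("bail","bail_grip",(.03,.1)),("lid","lid_edge",(.085,.3)),("back","stand_top",(.03,.2))]:
        for s in manip.silhouettes(n,lb)[:1]:
            M=s["mask"]&(Z>a[0])&(Z<a[1]); p=W[M]
            if len(p)>10: print(n,nm,round(s["score"],2),rect(p),"z",p[:,2].min(),p[:,2].max(),"xr",np.percentile(p[:,0],[2,98]),"yr",np.percentile(p[:,1],[2,98]))
E
python3 geo.py
```

```text
top tin [0.5675 0.1931 0.053 ] [0.5498 0.1759] [0.588  0.2139] 71
top tin [0.5469 0.3035 0.0539] [0.5293 0.2861] [0.5672 0.3255] 71
top tin [0.5532 0.2462 0.0539] [0.5349 0.2291] [0.5744 0.263 ] 72
top tin [0.5442 0.3611 0.0547] [0.524  0.3404] [0.5631 0.3782] 75
top shelf 0.77 (array([601.5, 254.6]), array([207.7, 316.6]), 2.09, 1491) z 0.006058437170670672 0.023794859551338865 xr [0.5008 0.6186] yr [0.0996 0.3888]
top rim 0.71 (array([ 528.1, -194.1]), array([187.2, 238. ]), 3.91, 316) z 0.07017455834388842 0.08969513716500321 xr [0.4716 0.6244] yr [-0.3123 -0.0788]
top floor 0.71 (array([ 584.7, -190.3]), array([281.2, 230.3]), 5.12, 1249) z 1.3104510871553288e-05 0.014924148775761648 xr [0.4817 0.6148] yr [-0.3043 -0.0921]
top bail 0.64 (array([ 430.6, -202.9]), array([11.1, 81.7]), 5.56, 47) z 0.06356740809067318 0.07784288638787462 xr [0.4257 0.4361] yr [-0.2409 -0.1664]
top lid 0.73 (array([ 641.2, -188.8]), array([ 52.4, 235.5]), 3.93, 1146) z 0.08504402965792002 0.22612363002085423 xr [0.6155 0.6668] yr [-0.2998 -0.0761]
top back 0.91 (array([639.3, 245.8]), array([ 48.4, 29
[... 613 characters left out ...]
18053087478 0.08799783850756993 xr [0.4343 0.6288] yr [-0.3143 -0.0733]
scene floor 0.82 (array([ 504.8, -329.9]), array([537.6, 237.7]), 86.75, 652) z 2.7231119670290127e-06 0.014925081753600189 xr [0.4379 0.6224] yr [-0.4586 -0.0755]
scene bail 0.68 (array([ 432.6, -206.9]), array([11.9, 86.8]), 1.42, 37) z 0.05801466248035725 0.07586837048797102 xr [0.4266 0.4386] yr [-0.2486 -0.1684]
scene lid 0.82 (array([ 643. , -184.5]), array([ 48.7, 239.7]), 4.68, 370) z 0.08539248567096935 0.22004808892494732 xr [0.6162 0.6697] yr [-0.2862 -0.0687]
scene back 0.6 (array([645.3, 251. ]), array([ 43.2, 297.5]), 2.38, 364) z 0.03233556005885396 0.16320582503056236 xr [0.6256 0.6628] yr [0.115  0.3978]
```

Four tins at about (.569,.195), (.554,.248), (.549,.305) and (.545,.363), tops at z 0.053, which fits a 12 mm shelf plus a 42 mm tin. Canister centre ≈ (.549,-.196), yaw ≈ 4°. I'll grip along world x.

```bash
cat >> h.py <<'E'
def inc(x,y,z,yaw=0,M=None):
    o=manip.get_obs(); R0=R.from_quat(o["eef_rot"])
    if M is None: M=R.from_euler('z',yaw,degrees=True).as_matrix()@np.array([[0,1,0],[1,0,0],[0,0,-1.]])
    d=R0.inv().apply(np.array([x,y,z])-o["position"])*100
    rv=(R0.inv()*R.from_matrix(M)).as_rotvec(degrees=True)
    return d.round(2).tolist()+rv.round(1).tolist()
def tins(c):
    W=cloud(c); X,Y,Z=W[...,0],W[...,1],W[...,2]
    m=(X>.42)&(X<.62)&(Y>-.32)&(Y<.46)&(Z>.033)&(Z<.062)&~((X<.625)&(Y>-.33)&(Y<-.06)&((X<.49)|(Z>.055)))
    k,lab,st,ce=cv2.connectedComponentsWithStats(m.astype(np.uint8))
    return [(np.nanmedian(W[lab==i],0).round(4).tolist(),int(st[i,4])) for i in range(1,k) if st[i,4]>15]
E
python3 -c "
from h import *
print(inc(.40,-.05,.207),inc(.5687,.195,.13))"
```

```text
[33.49, -35.06, 0.06, -0.0, -0.0, -63.3] [59.57, -49.38, 7.76, -0.0, -0.0, -63.3]
```

move_arm(increments=[33.5,-35,0,0,0,-63.3,33.5,-35,0,0,0,-63.3,33.5,-35,0,0,0,-63.3,33.5,-35,0,0,0,-63.3,33.5,-35,0,0,0,-63.3,33.5,-35,0,0,0,-63.3,33.5,-35,0,0,0,-63.3,59.6,-49.4,7.7,0,0,-63.3,59.6,-49.4,7.7,0,0,-63.3,59.6,-49.4,7.7,0,0,-63.3,59.6,-49.4,7.7,0,0,-63.3,59.6,-49.4,7.7,0,0,-63.3], hand=1)

```text
t: 3.6
position: [0.5493, 0.165, 0.1388]
eef_rot: [0.707, 0.707, 0.0, 0.0]
force: [1.2, -0.7, 1.7]
grip_width: 1.0
grasp_force: 0.0
```

```bash
python3 -c "
from h import *
c=cam('wrist'); save(c,'w1.png'); print(c['xyz'],tins(c)); print([(round(d['score'],2),w(c,d['position']).round(3).tolist()) for d in manip.spot_in('wrist','tin1')])
c=cam('scene'); print(tins(c)); print(inc(.5687,.195,.023))"
```

```text
[0.54865949 0.23340913 0.30549269] [([0.548, 0.2878, 0.0537], 994), ([0.6185, 0.2268, 0.0377], 1789), ([0.5534, 0.2448, 0.0542], 2898), ([0.5685, 0.1926, 0.0542], 2521)]
[(0.89, [0.558, 0.244, 0.054]), (0.71, [0.548, 0.285, 0.051]), (0.56, [0.572, 0.197, 0.057])]
[([0.5392, -0.3078, 0.0443], 86), ([0.603, -0.082, 0.0435], 129), ([0.5559, 0.293, 0.0514], 536)]
[3.0, 2.05, 11.44, -0.2, 0.0, 0.2]
```

View pics/w1.png

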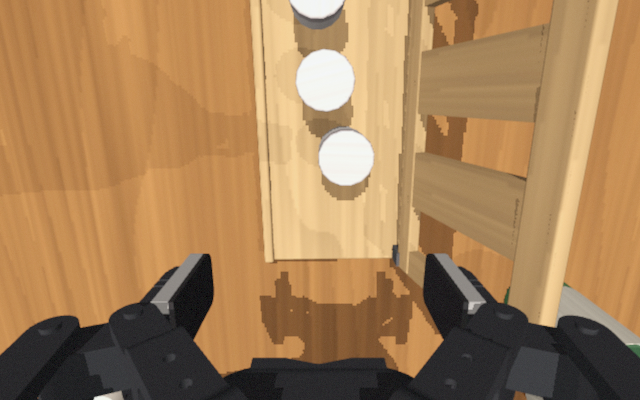

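Wrist view: tin A at pixel (345,157) and B at (325,80), clear of the back panel on the right. Descending on A.

move_arm(increments=[2.8,2.0,0,0,0,0,2.8,2.0,2,0,0,0,2.8,2.0,6,0,0,0,2.8,2.0,10,0,0,0,2.8,2.0,11.4,0,0,0,2.8,2.0,11.4,0,0,0], hand=0.6)

```text
t: 4.5
position: [0.5685, 0.1904, 0.0256]
eef_rot: [0.707, 0.707, -0.0, -0.0]
force: [-0.1, 0.0, 1.2]
grip_width: 0.798
grasp_force: 0.0
```

move_arm(increments=[0,0,0,0,0,0,0,0,0,0,0,0,0,0,0,0,0,0,0,0,0,0,0,0,0,0,0,0,0,0,0,0,-3,0,0,0,0,0,-8,0,0,0,0,0,-12,0,0,0,0,0,-12,0,0,0], hand=-1, force=50)

```text
t: 5.62
position: [0.57, 0.1912, 0.1495]
eef_rot: [0.707, 0.707, 0.003, 0.002]
force: [-0.6, 0.4, -0.8]
grip_width: 0.416
grasp_force: 50.0
```

move_arm(increments=[-46.2,-1.6,0,0,0,0,-46.2,-1.6,0,0,0,0,-46.2,-1.6,0,0,0,0,-46.2,-1.6,0,0,0,0,-46.2,-1.6,0,0,0,0,-46.2,-1.6,0,0,0,0,-46.2,-1.6,0,0,0,0,-46.2,-1.6,0,0,0,0,-46.2,-1.6,0,0,0,0,-46.2,-1.6,0,0,0,0,-46.2,-1.6,5,0,0,0,-46.2,-1.6,8,0,0,0])

```text
t: 7.12
position: [0.5522, -0.2691, 0.0634]
eef_rot: [0.707, 0.708, 0.0, -0.001]
force: [0.2, -0.2, -1.3]
grip_width: 0.414
grasp_force: 50.1
```

```bash
python3 -c "
from h import *
c=cam('scene'); save(c,'s1.png',(180,100,420,320)); o=manip.get_obs();print(o['position'],o['grip_width'],o['grasp_force'],inc(.5543,-.2712,.020))"
```

```text
[ 0.55092386 -0.26830352  0.0597524 ] 0.4156876154414081 50.067896246910095 [-0.3, 0.36, 3.97, -0.3, -0.2, 0.1]
```

View pics/s1.png

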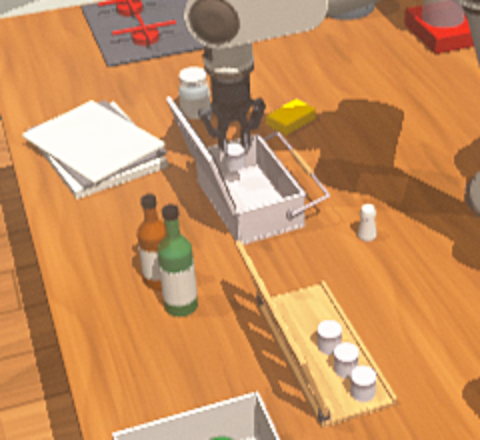

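The tin hangs in the canister's far end, at about (235,150) in the crop, clear of the walls. Lower, release, and rise.

move_arm(increments=[-0.2,0.2,2.5,0,0,0,-0.2,0.2,4.0,0,0,0,-0.2,0.2,4.0,0,0,0])

```text
t: 7.55
position: [0.5543, -0.2722, 0.0249]
eef_rot: [0.707, 0.707, -0.0, -0.001]
force: [1.1, -0.5, -1.8]
grip_width: 0.413
grasp_force: 50.2
```

move_arm(increments=[0,0,0,0,0,0,0,0,0,0,0,0,0,0,0,0,0,0,0,0,-4,0,0,0,0,0,-10,0,0,0,0,0,-15,0,0,0], hand=0.4)

```text
t: 8.3
position: [0.5544, -0.2731, 0.1778]
eef_rot: [0.707, 0.707, 0.0, 0.001]
force: [1.1, 0.0, -0.4]
grip_width: 0.7
grasp_force: 0.0
```

```bash
python3 -c "
from h import *
c=cam('scene'); print([(round(d['score'],2),w(c,d['position']).round(3).tolist()) for d in manip.spot_in('scene','tin1')])
c=cam('top'); print([t for t in tins(c)]); print(inc(.554,.2465,.14))"
```

```text
[(0.69, [0.545, 0.372, 0.047]), (0.65, [0.556, 0.313, 0.052]), (0.6, [0.558, 0.254, 0.05]), (0.44, [0.558, -0.257, 0.04])]
[([0.6124, -0.1733, 0.0448], 23), ([0.5482, 0.304, 0.0534], 80), ([0.554, 0.2455, 0.0533], 78), ([0.5426, 0.3599, 0.0528], 79), ([0.5548, -0.2686, 0.0454], 78)]
[52.03, -0.16, 3.69, 0.2, 0.2, -0.0]
```

move_arm(increments=[52,-0.1,3,0,0,0,52,-0.1,3,0,0,0,52,-0.1,3,0,0,0,52,-0.1,3,0,0,0,52,-0.1,3,0,0,0,52,-0.1,3,0,0,0,52,-0.1,3,0,0,0,52,-0.1,3,0,0,0,52,-0.1,3,0,0,0,52,-0.1,3,0,0,0,52,-0.1,5,0,0,0,52,-0.1,7,0,0,0], hand=0.6)

```text
t: 9.95
position: [0.5537, 0.2453, 0.1045]
eef_rot: [0.708, 0.707, -0.0, 0.0]
force: [-0.2, 0.3, 0.2]
grip_width: 0.798
grasp_force: 0.0
```

```bash
python3 -c "
from h import *
c=cam('wrist'); print([t for t in tins(c)]); print(inc(.554,.2465,.024))"
```

```text
[([0.5432, 0.3535, 0.0541], 3267), ([0.6178, 0.3072, 0.0391], 2567), ([0.5481, 0.3031, 0.0542], 3582), ([0.5536, 0.2466, 0.0542], 3182), ([0.619, 0.1368, 0.0365], 306)]
[0.17, 0.16, 7.76, -0.2, 0.1, -0.1]
```

move_arm(increments=[0,0.1,4,0,0,0,0,0.1,7,0,0,0,0,0.1,7.8,0,0,0,0,0.1,7.8,0,0,0])

```text
t: 10.5
position: [0.5549, 0.2463, 0.0278]
eef_rot: [0.707, 0.707, 0.0, 0.0]
force: [-0.0, -0.9, 0.4]
grip_width: 0.801
grasp_force: 0.0
```

move_arm(increments=[0,0,0,0,0,0,0,0,0,0,0,0,0,0,0,0,0,0,0,0,0,0,0,0,0,0,-3,0,0,0,0,0,-8,0,0,0,0,0,-12,0,0,0,0,0,-12,0,0,0], hand=-1, force=50)

```text
t: 11.5
position: [0.5559, 0.2474, 0.1514]
eef_rot: [0.707, 0.707, 0.003, 0.001]
force: [-0.5, 0.4, -1.4]
grip_width: 0.001
grasp_force: 0.0
```

```bash
python3 -c "
from h import *
print(inc(.5506,-.2213,.145),inc(.5506,-.2213,.02))"
```

```text
[-46.87, -0.54, 0.55, 0.3, -0.1, 0.0] [-46.9, -0.61, 13.05, 0.3, -0.1, 0.0]
```

Grip came up empty. Looking for the tin.

```bash
python3 -c "
from h import *
c=cam('wrist'); save(c,'w2.png'); print([t for t in tins(c)])"
```

```text
[([0.5431, 0.3585, 0.0541], 2994), ([0.618, 0.3016, 0.0388], 2159), ([0.5479, 0.3031, 0.0542], 2433), ([0.5534, 0.2454, 0.0541], 2205)]
```

View pics/w2.png

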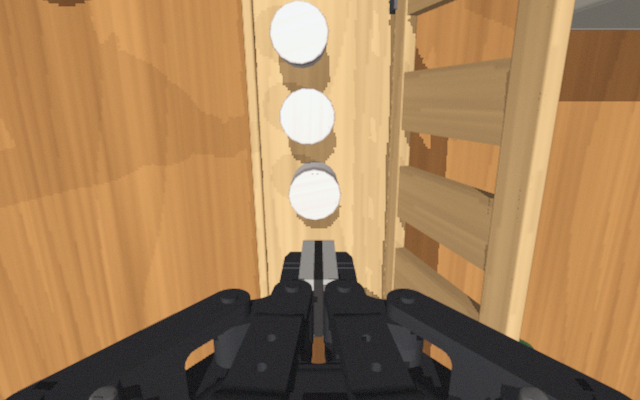

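Tin B stands untouched at pixel (315,195): the fingers slipped off or hadn't closed before the lift. Retry with more closing time and slightly deeper.

move_arm(increments=[0,-0.2,0,0,0,0,0,-0.2,0,0,0,0,0,-0.2,0,0,0,0,-0.1,-0.2,4,0,0,0,-0.2,-0.2,8,0,0,0,-0.2,-0.2,11,0,0,0,-0.2,-0.2,12.9,0,0,0,-0.2,-0.2,12.9,0,0,0,-0.2,-0.2,12.9,0,0,0], hand=0.6)

```text
t: 12.68
position: [0.5532, 0.2451, 0.0194]
eef_rot: [0.707, 0.707, 0.001, 0.0]
force: [0.0, -0.2, 0.3]
grip_width: 0.799
grasp_force: 0.0
```

move_arm(increments=[0,0,0,0,0,0,0,0,0,0,0,0,0,0,0,0,0,0,0,0,0,0,0,0,0,0,0,0,0,0,0,0,0,0,0,0], hand=-1, force=50)

```text
t: 13.42
position: [0.553, 0.2451, 0.0195]
eef_rot: [0.707, 0.707, 0.001, 0.0]
force: [-2.7, -1.2, 10.0]
grip_width: 0.441
grasp_force: 49.1
```

move_arm(increments=[0,0,-4,0,0,0,0,0,-9,0,0,0,0,0,-12.5,0,0,0,-46.6,-0.2,-12.5,0,0,0,-46.6,-0.2,-12.5,0,0,0,-46.6,-0.2,-12.5,0,0,0,-46.6,-0.2,-12.5,0,0,0,-46.6,-0.2,-12.5,0,0,0,-46.6,-0.2,-12.5,0,0,0,-46.6,-0.2,-12.5,0,0,0,-46.6,-0.2,-12.5,0,0,0,-46.6,-0.2,-12.5,0,0,0])

```text
t: 14.92
position: [0.5501, -0.2231, 0.1432]
eef_rot: [0.708, 0.706, -0.0, 0.0]
force: [-0.1, 0.9, -0.5]
grip_width: 0.44
grasp_force: 50.4
```

```bash
python3 -c "
from h import *
print([t for t in tins(cam('top'))],inc(.5506,-.2213,.016))"
```

```text
[([0.6173, 0.3713, 0.0403], 20), ([0.6184, 0.305, 0.0368], 16), ([0.6088, -0.1215, 0.0435], 23), ([0.5471, 0.3036, 0.0534], 82), ([0.5416, 0.3602, 0.0541], 83), ([0.5505, -0.2766, 0.0453], 31)] [0.04, 0.03, 12.73, 0.0, -0.0, -0.1]
```

move_arm(increments=[0.3,0,4,0,0,0,0.3,0,9,0,0,0,0.3,0,11.5,0,0,0,0.3,0,12.7,0,0,0,0.3,0,12.7,0,0,0])

```text
t: 15.6
position: [0.5505, -0.2174, 0.0163]
eef_rot: [0.707, 0.707, 0.0, -0.0]
force: [0.3, -0.8, 0.4]
grip_width: 0.443
grasp_force: 50.4
```

move_arm(increments=[0,0,0,0,0,0,0,0,0,0,0,0,0,0,0,0,0,0,0,0,-4,0,0,0,0,0,-10,0,0,0,0,0,-14,0,0,0,52,-0.3,-14,0,0,0,52,-0.3,-14,0,0,0,52,-0.3,-14,0,0,0,52,-0.3,-14,0,0,0,52,-0.3,-14,0,0,0,52,-0.3,-14,0,0,0], hand=0.4)

```text
t: 17.1
position: [0.5481, 0.1589, 0.1567]
eef_rot: [0.707, 0.707, 0.0, 0.0]
force: [1.6, -0.1, 0.5]
grip_width: 0.7
grasp_force: 0.0
```

```bash
python3 -c "
from h import *
print([t for t in tins(cam('top'))],[t for t in tins(cam('wrist'))],inc(.5479,.3032,.1),inc(.5479,.3032,.021))"
```

```text
[([0.6168, 0.3668, 0.0386], 20), ([0.5419, 0.3595, 0.0531], 83), ([0.5469, 0.3131, 0.0526], 33), ([0.5505, -0.2177, 0.0459], 76), ([0.5549, -0.2694, 0.0464], 76), ([0.5304, -0.3077, 0.0416], 21)] [([0.5483, 0.2906, 0.0539], 1283), ([0.6184, 0.2329, 0.0378], 1568)] [14.1, 0.09, 5.67, 0.0, -0.1, 0.3] [14.09, 0.09, 13.57, 0.0, -0.1, 0.3]
```

Tins A and B are standing in the canister. Now C at (.548,.3032).

move_arm(increments=[14.1,0,2,0,0,0,14.1,0,4,0,0,0,14.1,0,5,0,0,0,14.1,0,6,0,0,0,14.1,0,9,0,0,0,14.1,0,12,0,0,0,14.1,0,13.4,0,0,0,14.1,0,13.4,0,0,0], hand=0.6)

```text
t: 18.2
position: [0.5485, 0.2969, 0.022]
eef_rot: [0.708, 0.707, -0.0, -0.0]
force: [0.1, -0.6, 0.8]
grip_width: 0.801
grasp_force: 0.0
```

move_arm(increments=[0,0,0,0,0,0,0,0,0,0,0,0,0,0,0,0,0,0,0,0,0,0,0,0,0,0,0,0,0,0,0,0,0,0,0,0], hand=-1)

```text
t: 18.95
position: [0.5491, 0.298, 0.0239]
eef_rot: [0.707, 0.707, 0.001, 0.001]
force: [-1.3, -1.8, 7.9]
grip_width: 0.433
grasp_force: 49.0
```

move_arm(increments=[0,0,-4,0,0,0,0,0,-9,0,0,0,0,0,-12.3,0,0,0,-47.3,-0.2,-12.3,0,0,0,-47.3,-0.2,-12.3,0,0,0,-47.3,-0.2,-12.3,0,0,0,-47.3,-0.2,-12.3,0,0,0,-47.3,-0.2,-12.3,0,0,0,-47.3,-0.2,-12.3,0,0,0,-47.3,-0.2,-12.3,0,0,0,-47.3,-0.2,-12.3,0,0,0,-47.3,-0.2,-12.3,0,0,0])

```text
t: 20.45
position: [0.5461, -0.1776, 0.1457]
eef_rot: [0.708, 0.706, -0.0, 0.0]
force: [0.3, 0.7, -0.3]
grip_width: 0.434
grasp_force: 50.2
```

```bash
python3 -c "
from h import *
print([t for t in tins(cam('top'))],inc(.547,-.1735,.018))
c=cam('wrist'); W=cloud(c); m=np.zeros(W.shape[:2],bool)
for s in manip.silhouettes('wrist','tin1')[:4]: print(round(s['score'],2),np.nanmedian(W[s['mask']],0).round(3),s['mask'].sum())"
```

```text
[([0.6171, 0.3641, 0.0405], 25), ([0.5422, 0.3595, 0.0538], 81), ([0.5456, -0.2231, 0.0471], 30), ([0.5556, -0.2555, 0.0463], 17)] [0.26, 0.08, 12.77, 0.0, 0.0, -0.1]
0.85 [ 0.546 -0.166  0.176] 7817
0.82 [ 0.556 -0.278  0.047] 944
```

move_arm(increments=[0.2,0,4,0,0,0,0.2,0,9,0,0,0,0.2,0,11.5,0,0,0,0.2,0,12.7,0,0,0,0.2,0,12.7,0,0,0])

```text
t: 21.22
position: [0.5465, -0.1725, 0.0184]
eef_rot: [0.707, 0.707, 0.0, -0.0]
force: [0.2, 0.1, -0.4]
grip_width: 0.431
grasp_force: 54.3
```

move_arm(increments=[0,0,0,0,0,0,0,0,0,0,0,0,0,0,0,0,0,0,0,0,-4,0,0,0,0,0,-10,0,0,0,0,0,-14,0,0,0,53,-0.5,-14,0,0,0,53,-0.5,-14,0,0,0,53,-0.5,-14,0,0,0,53,-0.5,-14,0,0,0,53,-0.5,-14,0,0,0,53,-0.5,-14,0,0,0], hand=0.4)

```text
t: 22.72
position: [0.5426, 0.2039, 0.1587]
eef_rot: [0.707, 0.707, 0.0, 0.0]
force: [0.7, -0.8, 0.2]
grip_width: 0.698
grasp_force: 0.0
```

```bash
python3 -c "
from h import *
print([t for t in tins(cam('top'))],[t for t in tins(cam('wrist'))],inc(.5425,.36,.021))"
```

```text
[([0.609, -0.1202, 0.0386], 18), ([0.541, 0.3692, 0.0544], 34), ([0.5487, -0.1644, 0.0473], 72), ([0.5502, -0.2148, 0.0467], 79), ([0.5547, -0.2685, 0.046], 75)] [([0.5427, 0.3408, 0.0517], 446), ([0.6181, 0.2768, 0.0385], 1856)] [15.28, 0.12, 13.75, 0.0, -0.1, 0.3]
```

move_arm(increments=[15.6,0,2,0,0,0,15.6,0,4,0,0,0,15.6,0,5,0,0,0,15.6,0,6,0,0,0,15.6,0,9,0,0,0,15.6,0,12,0,0,0,15.6,0,13.5,0,0,0,15.6,0,13.5,0,0,0,15.6,0,13.5,0,0,0], hand=0.6)

```text
t: 23.95
position: [0.5436, 0.3579, 0.0246]
eef_rot: [0.707, 0.707, 0.001, 0.0]
force: [-0.5, -0.0, 0.4]
grip_width: 0.801
grasp_force: 0.0
```

move_arm(increments=[0,0,0,0,0,0,0,0,0,0,0,0,0,0,0,0,0,0,0,0,0,0,0,0,0,0,0,0,0,0,0,0,0,0,0,0], hand=-1)

```text
t: 24.7
position: [0.5433, 0.3581, 0.0245]
eef_rot: [0.707, 0.707, 0.001, 0.0]
force: [-0.8, -1.3, 9.3]
grip_width: 0.432
grasp_force: 49.0
```

move_arm(increments=[0,0,-4,0,0,0,0,0,-9,0,0,0,0,0,-12.3,0,0,0,-47.4,0,-12.3,0,0,0,-47.4,0,-12.3,0,0,0,-47.4,0,-12.3,0,0,0,-47.4,0,-12.3,0,0,0,-47.4,0,-12.3,0,0,0,-47.4,0,-12.3,0,0,0,-47.4,0,-12.3,0,0,0,-47.4,0,-12.3,0,0,0,-47.4,0,-12.3,0,0,0])

```text
t: 26.2
position: [0.5426, -0.1185, 0.1464]
eef_rot: [0.708, 0.706, -0.0, 0.0]
force: [0.2, 0.1, -0.4]
grip_width: 0.431
grasp_force: 50.1
```

```bash
python3 -c "
from h import *
print(inc(.5435,-.1165,.019))
c=cam('wrist'); W=cloud(c)
for s in manip.silhouettes('wrist','tin1')[:4]: print(round(s['score'],2),np.nanmedian(W[s['mask']],0).round(3),s['mask'].sum())"
```

```text
[0.21, 0.09, 12.74, 0.0, 0.0, -0.2]
0.82 [ 0.552 -0.226  0.047] 824
0.58 [ 0.542 -0.112  0.176] 7903
```

move_arm(increments=[0.2,0,4,0,0,0,0.2,0,9,0,0,0,0.2,0,11.5,0,0,0,0.2,0,12.7,0,0,0,0.2,0,12.7,0,0,0])

```text
t: 26.92
position: [0.543, -0.1134, 0.0194]
eef_rot: [0.707, 0.707, 0.0, -0.0]
force: [0.1, 0.3, -0.3]
grip_width: 0.429
grasp_force: 50.2
```

move_arm(increments=[0,0,0,0,0,0,0,0,0,0,0,0,0,0,0,0,0,0,0,0,-4,0,0,0,0,0,-10,0,0,0,0,0,-16,0,0,0,0,0,-20,0,0,0,0,-12,-20,0,0,0,0,-12,-20,0,0,0,0,-12,-20,0,0,0], hand=0.4)

```text
t: 28.18
position: [0.4204, -0.114, 0.2202]
eef_rot: [0.708, 0.707, 0.0, 0.001]
force: [0.7, -0.1, 0.7]
grip_width: 0.698
grasp_force: 0.0
```

```bash
cat > b.py <<'E'
from h import *
c=cam('top'); print(tins(c)); W=cloud(c)
for l in ['lid_edge','stand_top','bail_grip']:
    for s in manip.silhouettes('top',l)[:1]:
        p=W[s['mask']]; p=p[(p[:,2]>.05)&(p[:,2]<.3)]; print(l,s['score'],[np.percentile(p,q,axis=0).round(3).tolist() for q in (1,50,99)])
        if l=='lid_edge':
            for z in (.1,.13,.16,.19,.21,.22):
                q=p[abs(p[:,2]-z)<.006]; print(z,len(q),q.min(0).round(3) if len(q) else '',q.max(0).round(3) if len(q) else '')
print(manip.get_obs()['position'])
E
python3 b.py
```

```text
[([0.6172, 0.3525, 0.0409], 33), ([0.6151, -0.2027, 0.0412], 27), ([0.5623, -0.2225, 0.0464], 29), ([0.5553, -0.2684, 0.0468], 72)]
lid_edge 0.76 [[0.614, -0.304, 0.086], [0.64, -0.186, 0.166], [0.668, -0.073, 0.219]]
0.1 86 [ 0.612 -0.304  0.094] [ 0.636 -0.073  0.106]
0.13 92 [ 0.619 -0.304  0.124] [ 0.643 -0.075  0.136]
0.16 93 [ 0.627 -0.305  0.154] [ 0.651 -0.073  0.166]
0.19 100 [ 0.632 -0.304  0.184] [ 0.663 -0.072  0.196]
0.21 218 [ 0.642 -0.304  0.204] [ 0.67  -0.074  0.216]
0.22 99 [ 0.644 -0.299  0.214] [ 0.669 -0.074  0.223]
stand_top 0.64 [[0.622, 0.102, 0.051], [0.645, 0.252, 0.124], [0.663, 0.392, 0.164]]
bail_grip 0.22 [[0.44, -0.312, 0.052], [0.634, -0.197, 0.148], [0.668, -0.074, 0.219]]
[ 0.42343687 -0.11422076  0.21926255]
```

Three tins verified; checking the fourth from above.

move_arm(increments=[-14.6,0,-8,0,0,0,-14.6,6,-10,0,0,0,-14.6,12.5,-10,0,0,0,-14.6,12.5,-10,0,0,0,-14.6,12.5,-10,0,0,0], hand=-1)

```text
t: 29.0
position: [0.5508, -0.2616, 0.317]
eef_rot: [0.707, 0.707, -0.0, -0.001]
force: [-0.8, 0.0, -0.3]
grip_width: 0.004
grasp_force: 0.0
```

```bash
python3 -c "
from h import *
c=cam('wrist'); save(c,'w3.png'); print(tins(c)); print(inc(.73,-.19,.31))"
```

```text
[([0.5098, -0.0895, 0.0392], 152), ([0.6067, -0.2964, 0.0444], 934), ([0.5436, -0.1134, 0.0471], 1129), ([0.5481, -0.1674, 0.0471], 981), ([0.5504, -0.2187, 0.0471], 883), ([0.5542, -0.2711, 0.0472], 831)]
[7.06, 18.07, 0.68, -0.1, -0.1, 0.0]
```

View pics/w3.png

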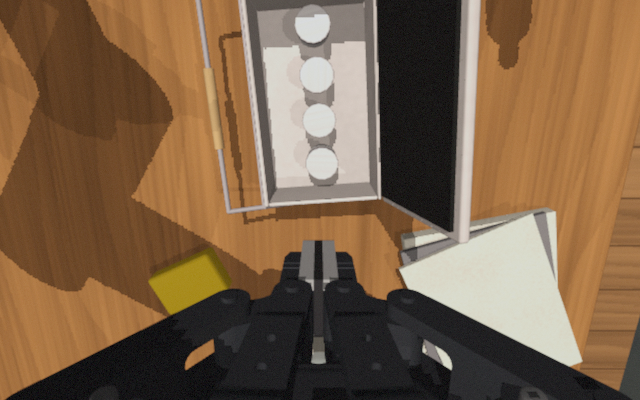

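All four tins stand upright in the canister, at pixels (312,24), (316,75), (319,120) and (322,163). Going behind the lid to push it shut.

move_arm(increments=[7,6,0,0,0,0,7,12,0,0,0,0,7,17.5,0.5,0,0,0,7,17.5,1,0,0,0,7,17.5,1,0,0,0,7,17.5,6,0,0,0,7,17.5,12,0,0,0,7,17.5,12,0,0,0])

```text
t: 30.05
position: [0.7197, -0.1899, 0.1963]
eef_rot: [0.707, 0.707, -0.001, -0.003]
force: [-0.6, 0.3, 0.2]
grip_width: 0.003
grasp_force: 0.0
```

```bash
python3 -c "
from h import *
c=cam('scene'); save(c,'s2.png',(180,80,420,300)); print(inc(.61,-.19,.195))"
```

```text
[0.02, -11.12, 0.56, -0.1, -0.0, -0.1]
```

View pics/s2.png

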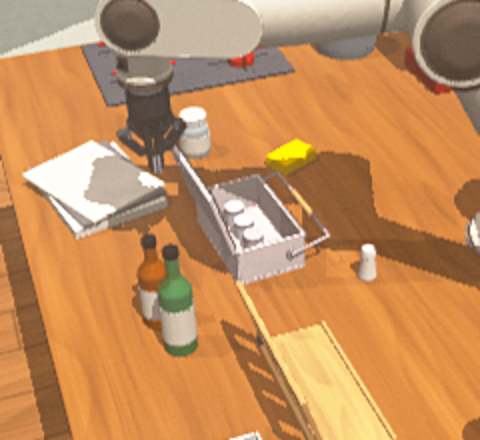

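The gripper (155,150 in the crop) is behind the lid's open edge and clear of the bottles. Pushing towards the robot.

move_arm(increments=[0,-3,0,0,0,0,0,-5,0,0,0,0,0,-7,0,0,0,0,0,-9,0,0,0,0,0,-11,0,0,0,0,0,-12.5,0,0,0,0,0,-13.5,0,0,0,0,0,-13.5,0,0,0,0,0,-13.5,0,0,0,0])

```text
t: 31.22
position: [0.5882, -0.1903, 0.2]
eef_rot: [0.707, 0.707, 0.0, 0.0]
force: [-0.3, -0.9, 0.2]
grip_width: -0.001
grasp_force: 0.0
```

```bash
cat > b.py <<'E'
from h import *
for n in ('scene','top'):
    c=cam(n); W=cloud(c)
    for l in ['lid_edge','stand_top','bail_grip']:
        for s in manip.silhouettes(n,l)[:1]:
            p=W[s['mask']]; p=p[(p[:,2]>.02)&(p[:,2]<.3)]; print(n,l,round(s['score'],2),[np.percentile(p,q,axis=0).round(3).tolist() for q in (2,50,98)])
print(manip.get_obs()['position'])
E
python3 b.py
```

```text
scene lid_edge 0.85 [[0.619, -0.296, 0.055], [0.649, -0.148, 0.181], [0.669, -0.068, 0.218]]
scene stand_top 0.68 [[0.627, 0.113, 0.034], [0.655, 0.292, 0.154], [0.663, 0.397, 0.162]]
scene bail_grip 0.51 [[0.515, 0.504, 0.02], [0.562, 0.509, 0.021], [0.589, 0.53, 0.024]]
top lid_edge 0.54 [[0.614, -0.179, 0.09], [0.631, -0.105, 0.153], [0.653, -0.075, 0.216]]
top stand_top 0.61 [[0.616, 0.104, 0.031], [0.64, 0.252, 0.106], [0.661, 0.386, 0.162]]
top bail_grip 0.27 [[0.612, -0.183, 0.088], [0.632, -0.105, 0.158], [0.657, -0.072, 0.219]]
[ 0.58783031 -0.1901082   0.19905509]
```

```bash
python3 -c "
from h import *
c=cam('scene'); save(c,'s3.png',(180,80,420,300))"
```

```text
(no output)
```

View pics/s3.png

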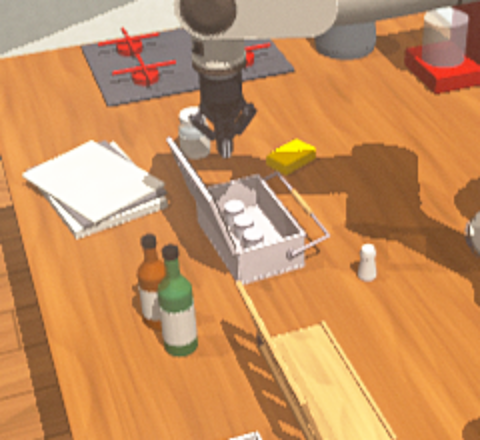

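The lid is still open and the fingers are now in front of it, at (227,155): they passed over the edge. Going back behind, lower and in smaller pushes.

move_arm(increments=[0,0,-6,0,0,0,0,0,-11,0,0,0,0,6,-11,0,0,0,0,12,-11,0,0,0,0,14.5,-11,0,0,0,0,14.5,-11,0,0,0,0,14.5,-6,0,0,0,0,14.5,0,0,0,0,0,14.5,3.2,0,0,0,0,14.5,3.2,0,0,0,0,14.5,3.2,0,0,0])

```text
t: 33.05
position: [0.733, -0.1905, 0.1698]
eef_rot: [0.707, 0.707, 0.001, 0.001]
force: [0.3, 0.2, 1.2]
grip_width: 0.004
grasp_force: 0.0
```

move_arm(increments=[0,-2,0,0,0,0,0,-4,0,0,0,0,0,-5,0,0,0,0,0,-6,0,0,0,0,0,-7,0,0,0,0,0,-7,0,0,0,0])

```text
t: 33.8
position: [0.6623, -0.1902, 0.1675]
eef_rot: [0.707, 0.707, 0.0, -0.0]
force: [-0.4, -0.3, -0.6]
grip_width: -0.003
grasp_force: 0.0
```

```bash
python3 b.py | grep lid
```

```text
scene lid_edge 0.91 [[0.616, -0.28, 0.084], [0.634, -0.13, 0.152], [0.646, -0.068, 0.223]]
top lid_edge 0.71 [[0.621, -0.304, 0.1], [0.633, -0.215, 0.197], [0.651, -0.074, 0.225]]
```

The lid is following, now near upright. Push on.

move_arm(increments=[0,-2,0,0,0,0,0,-4,0,0,0,0,0,-6,0,0,0,0,0,-8,0,0,0,0,0,-9,0,0,0,0,0,-10,0,0,0,0,0,-10,0,0,0,0])

```text
t: 35.08
position: [0.5626, -0.1902, 0.1673]
eef_rot: [0.707, 0.707, 0.0, 0.0]
force: [0.5, -0.0, 0.4]
grip_width: -0.001
grasp_force: 0.0
```

```bash
python3 b.py | grep -v stand
```

```text
scene lid_edge 0.75 [[0.497, -0.301, 0.088], [0.561, -0.178, 0.119], [0.621, -0.077, 0.153]]
top lid_edge 0.77 [[0.486, -0.313, 0.08], [0.547, -0.188, 0.09], [0.609, -0.079, 0.098]]
top bail_grip 0.51 [[0.437, -0.327, 0.061], [0.441, -0.317, 0.065], [0.463, -0.298, 0.071]]
[ 0.56288394 -0.19011185  0.16704693]
```

Lid is shut (its top reads z 0.09). Now the bail: grasp its sleeve from above with the tool turned 4° to match.

move_arm(increments=[-1.5,-6,0,0,0,-4.2,-1.5,-13,0.5,0,0,-4.2,-1.5,-13,0.5,0,0,-4.2,-1.5,-13,0.5,0,0,-4.2,-1.5,-13,0.5,0,0,-4.2], hand=-0.2)

```text
t: 36.1
position: [0.4337, -0.2052, 0.1623]
eef_rot: [0.681, 0.733, 0.0, 0.0]
force: [0.2, 0.8, 0.7]
grip_width: 0.402
grasp_force: 0.0
```

```bash
python3 -c "
from h import *
c=cam('wrist'); save(c,'w4.png'); W=cloud(c)
for s in manip.silhouettes('wrist','bail_grip')[:2]:
    p=W[s['mask']]; print(s['score'],len(p),[np.nanpercentile(p,q,axis=0).round(4).tolist() for q in (3,50,97)])
im=c['img'].astype(int); m=(W[...,2]>.055)&(W[...,2]<.08)&(W[...,0]<.465)&(W[...,0]>.40)&(W[...,1]<-.12)
p=W[m]; print(len(p),[np.nanpercentile(p,q,axis=0).round(4).tolist() for q in (3,50,97)])
q=p[(p[:,1]>-.245)&(p[:,1]<-.16)]; print(np.polyfit(q[:,1]+.2,q[:,0],1), q[:,2].max())
L=W[(W[...,2]>.084)&(W[...,2]<.096)]; print(cv2.minAreaRect((L[:,:2]*1000).astype(np.float32)))
o=manip.get_obs(); print(o['position'],o['eef_rot'])"
```

```text
0.7 4176 [[0.4216, -0.3265, 0.0567], [0.4313, -0.1862, 0.0679], [0.4687, -0.0804, 0.0714]]
0.45 66563 [[0.43, -0.277, 0.0513], [0.5379, -0.1638, 0.0901], [0.6118, -0.0844, 0.0927]]
3065 [[0.4232, -0.327, 0.0631], [0.431, -0.2103, 0.0685], [0.4539, -0.1275, 0.0715]]
[-0.06507139  0.42980598] 0.07295661091749112
((546.7675170898438, -198.18460083007812), (145.28953552246094, 235.9240264892578), 4.035011291503906)
[ 0.43359128 -0.20508339  0.16205457] [ 6.80538319e-01  7.32712468e-01  4.94482935e-05 -1.80414308e-04]
```

View pics/w4.png

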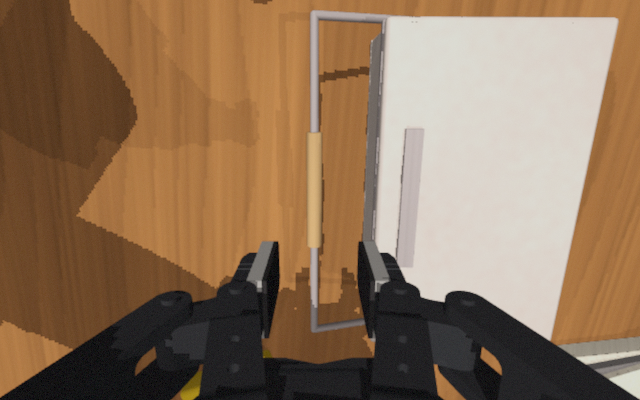

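Lid flat shut; the sleeve runs from (315,132) to (315,246), parallel to the pads and centred between the fingers within a few mm. Descend and grip it.

move_arm(increments=[0,-0.4,0,0,0,0,0,-0.4,3,0,0,0,0,-0.4,6,0,0,0,0,-0.4,9,0,0,0,0,-0.4,11.2,0,0,0,0,-0.4,11.4,0,0,0,0,-0.4,11.4,0,0,0], hand=-0.35)

```text
t: 37.08
position: [0.4291, -0.2056, 0.0489]
eef_rot: [0.681, 0.733, 0.0, 0.0]
force: [0.4, -0.4, -0.3]
grip_width: 0.324
grasp_force: 0.0
```

move_arm(increments=[0,0,0,0,0,0,0,0,0,0,0,0,0,0,0,0,0,0,0,0,0,0,0,0,0,0,0,0,0,0], hand=-1, force=25)

```text
t: 37.7
position: [0.4287, -0.2054, 0.0482]
eef_rot: [0.681, 0.732, 0.0, -0.0]
force: [0.1, -0.7, -0.3]
grip_width: 0.001
grasp_force: 0.0
```

```bash
python3 -c "
from h import *
c=cam('wrist'); save(c,'w5.png')
c=cam('scene'); W=cloud(c)
for s in manip.silhouettes('scene','bail_grip')[:2]:
    p=W[s['mask']]; print(s['score'],len(p),[np.nanpercentile(p,q,axis=0).round(4).tolist() for q in (3,50,97)])"
```

```text
0.39 8 [[0.3975, -0.2235, 0.0072], [0.4285, -0.1607, 0.0675], [0.4367, -0.0837, 0.0721]]
0.28 1028 [[0.3119, 0.4436, 0.001], [0.349, 0.4941, 0.0532], [0.3877, 0.5478, 0.0895]]
```

View pics/w5.png

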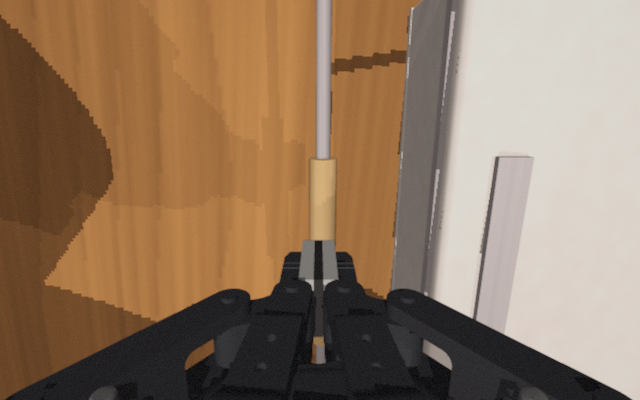

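```bash
python3 -c "
from h import *
c=cam('wrist'); W=cloud(c); im=c['img']
for v in (60,120,165,180,200,220,235,250,270): print(v,[W[v,u].round(4).tolist() for u in (314,322,330)], im[v,322])
o=manip.get_obs(); print(c['xyz'],o['position'],o['grip_width'])"
```

```text
60 [[0.4192, -0.1174, 0.0006], [0.4236, -0.1234, 0.0681], [0.4267, -0.123, 0.0666]] [189 178 176]
120 [[0.4215, -0.1506, -0.0005], [0.4253, -0.1461, 0.0678], [0.4286, -0.146, 0.0662]] [190 178 176]
165 [[0.4233, -0.1644, 0.0703], [0.4266, -0.164, 0.0712], [0.4299, -0.164, 0.0699]] [212 175 122]
180 [[0.4238, -0.1709, 0.0694], [0.4271, -0.1704, 0.0703], [0.4304, -0.1701, 0.0706]] [212 176 123]
200 [[0.4244, -0.1793, 0.0706], [0.4277, -0.1788, 0.0714], [0.4311, -0.1788, 0.0706]] [213 177 124]
220 [[0.425, -0.1886, 0.0696], [0.4284, -0.1879, 0.0708], [0.4319, -0.1881, 0.0697]] [201 166 115]
235 [[0.4255, -0.1957, 0.0691], [0.4289, -0.1946, 0.0713], [0.4325, -0.1951, 0.0694]] [202 165 113]
250 [[0.4257, -0.1953, 0.086], [0.4288, -0.1949, 0.0862], [0.4319, -0.1947, 0.0862]] [95 92 89]
270 [[0.4259, -0.1952, 0.1028], [0.4286, -0.1947, 0.1035], [0.4314, -0.1945, 0.1035]] [59 55 56]
[ 0.42311754 -0.13715412  0.21482245] [ 0.42874673 -0.20537785  0.04816954] -0.005042675289115743
```

The measured geometry explains the misses. The visible fingertip ends at z ≈ 0.075 while the TCP reads 0.048, so the real tips sit about 26 mm above the reported TCP and closed just over the sleeve (top at 0.071). That also fits the first lid push and the missed tin. Rise, open, and go about 3 cm deeper.

move_arm(increments=[0,0,-3,0,0,0,0,0,-3,0,0,0,0,0.1,-3,0,0,0,0,0.1,-3,0,0,0,0,0.1,0,0,0,0,0,0.1,1.5,0,0,0,0,0.1,2.5,0,0,0,0,0.1,2.9,0,0,0,0,0.1,2.9,0,0,0], hand=-0.35)

```text
t: 39.02
position: [0.4299, -0.2054, 0.0194]
eef_rot: [0.681, 0.732, 0.0, 0.0]
force: [-1.0, -0.1, -0.3]
grip_width: 0.32
grasp_force: 0.0
```

move_arm(increments=[0,0,0,0,0,0,0,0,0,0,0,0,0,0,0,0,0,0,0,0,0,0,0,0,0,0,0,0,0,0], hand=-1, force=25)

```text
t: 39.65
position: [0.4305, -0.2055, 0.0198]
eef_rot: [0.681, 0.732, 0.0, 0.001]
force: [5.9, 0.8, -1.4]
grip_width: 0.131
grasp_force: 24.6
```

Sleeve gripped. Swing it along its 80 mm arc.

move_arm(increments=[0,0.3,-0.9,0,0,0,0,0.7,-1.85,0,0,0,0,1.25,-2.7,0,0,0,0,1.9,-3.5,0,0,0,0,2.6,-4.15,0,0,0,0,3.4,-4.75,0,0,0,0,4.3,-5.25,0,0,0,0,5.2,-5.6,0,0,0,0,6.8,-5.95,0,0,0,0,8.4,-6.0,0,0,0,0,9.2,-5.9,0,0,0,0,9.2,-5.9,0,0,0])

```text
t: 41.15
position: [0.5223, -0.1987, 0.0783]
eef_rot: [0.681, 0.733, 0.0, 0.0]
force: [0.9, -3.9, 4.9]
grip_width: 0.129
grasp_force: 26.6
```

Still held and past centre. Release and rise.

move_arm(increments=[0,0,0,0,0,0,0,0,-1,0,0,0,0,0,-3,0,0,0,0,0,-8,0,0,0,0,0,-14,0,0,0,0,0,-18,0,0,0,0,0,-18,0,0,0], hand=-0.2)

```text
t: 42.02
position: [0.5221, -0.1989, 0.262]
eef_rot: [0.681, 0.732, 0.001, 0.003]
force: [-0.0, 0.9, -0.8]
grip_width: 0.4
grasp_force: 0.0
```

```bash
cat > b2.py <<'E'
from h import *
for n in ('scene','wrist'):
    c=cam(n); W=cloud(c)
    m=(W[...,2]>.096)&(W[...,2]<.15)&(W[...,0]>.4)&(W[...,0]<.64)&(W[...,1]<-.06)&(W[...,1]>-.33)
    if m.sum(): print(n,m.sum(),[np.percentile(W[m],q,axis=0).round(4).tolist() for q in (2,50,98)])
    m=(W[...,2]>.084)&(W[...,2]<.096)&(W[...,0]>.4)&(W[...,0]<.64)&(W[...,1]<-.06)&(W[...,1]>-.33)
    if m.sum(): print(' lid',m.sum(),[np.percentile(W[m],q,axis=0).round(4).tolist() for q in (2,50,98)])
save(c,'w6.png'); o=manip.get_obs(); print(o['position'],inc(.72,.25,.31),inc(.72,.25,.13))
E
python3 b2.py
```

```text
scene 93 [[0.4958, -0.3026, 0.0963], [0.5674, -0.1848, 0.1], [0.5782, -0.0728, 0.1066]]
 lid 1167 [[0.477, -0.3068, 0.0845], [0.5455, -0.1805, 0.0891], [0.6189, -0.0755, 0.0947]]
wrist 2004 [[0.5567, -0.258, 0.0978], [0.5645, -0.1735, 0.1016], [0.5737, -0.0748, 0.1047]]
 lid 32436 [[0.4752, -0.3079, 0.0885], [0.5396, -0.1758, 0.0902], [0.6152, -0.0833, 0.0933]]
[ 0.52126339 -0.19847764  0.25812331] [43.28, 23.1, -5.18, 0.0, -0.0, 4.2] [43.27, 23.1, 12.82, 0.0, -0.0, 4.2]
```

View pics/w6.png

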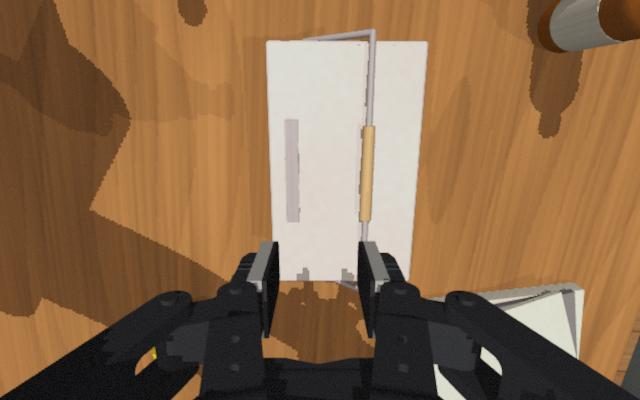

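Bail lies over the shut lid, sleeve at (367,172): clamped. Next, behind the stand's back; go high first and check clearance there.

move_arm(increments=[0,0,-8,0,0,0,40,21,-8,0,0,4.2,40,21,-8,0,0,4.2,40,21,-8,0,0,4.2,40,21,-8,0,0,4.2,40,21,-8,0,0,4.2,40,21,-8,0,0,4.2,40,21,-8,0,0,4.2,40,21,-8,0,0,4.2,40,21,-8,0,0,4.2,40,21,-8,0,0,4.2], hand=-1)

```text
t: 43.5
position: [0.7015, 0.2147, 0.3377]
eef_rot: [0.707, 0.707, -0.0, -0.0]
force: [-0.0, -1.5, -0.1]
grip_width: -0.002
grasp_force: 0.0
```

```bash
python3 -c "
from h import *
c=cam('wrist'); save(c,'w7.png'); c2=cam('scene')
for c in (c,c2):
    W=cloud(c)
    for y in (.14,.18,.22,.26,.30):
        m=(abs(W[...,1]-y)<.02)&(W[...,2]>.03)&(W[...,2]<.2)&(W[...,0]>.6)&(W[...,0]<.85); p=W[m]; print(y,m.sum(),p[:,[0,2]].max(0).round(3) if len(p) else '')
print(inc(.72,.22,.109),manip.get_obs()['position'])"
```

```text
0.14 610 [0.664 0.161]
0.18 866 [0.663 0.161]
0.22 787 [0.663 0.161]
0.26 918 [0.662 0.161]
0.3 1025 [0.662 0.162]
0.14 35 [0.665 0.161]
0.18 44 [0.664 0.163]
0.22 46 [0.665 0.163]
0.26 44 [0.663 0.161]
0.3 47 [0.663 0.162]
[0.56, 1.85, 22.95, 0.0, -0.0, -0.1] [0.7014964  0.21441962 0.33852136]
```

View pics/w7.png

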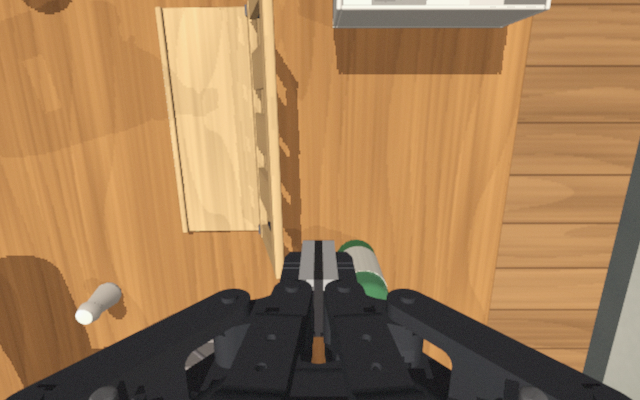

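Empty shelf at (215,120), panel top edge at about (270,140), and the space behind it is clear. Descend behind the panel and push.

move_arm(increments=[0.6,2,0,0,0,0,0.6,2,6,0,0,0,0.6,2,12,0,0,0,0.6,2,18,0,0,0,0.6,2,23,0,0,0,0.6,2,23,0,0,0,0.6,2,23,0,0,0])

```text
t: 44.48
position: [0.7226, 0.2213, 0.1113]
eef_rot: [0.707, 0.707, 0.001, 0.001]
force: [0.3, -0.5, 1.2]
grip_width: 0.002
grasp_force: 0.0
```

move_arm(increments=[0,-2,0,0,0,0,0,-4,0,0,0,0,0,-6,0,0,0,0,0,-8,0,0,0,0,0,-10,0,0,0,0,0,-12,0,0,0,0,0,-14,0,0,0,0,0,-16,0,0,0,0,0,-16,0,0,0,0,0,-16,0,0,0,0])

```text
t: 45.72
position: [0.563, 0.2218, 0.1102]
eef_rot: [0.707, 0.707, 0.001, 0.001]
force: [0.2, 0.1, 0.2]
grip_width: -0.002
grasp_force: 0.0
```

```bash
cat > b3.py <<'E'
from h import *
for n in ('scene','top'):
    c=cam(n); W=cloud(c)
    m=(W[...,2]>.015)&(W[...,2]<.2)&(W[...,0]>.45)&(W[...,0]<.7)&(W[...,1]<.41)&(W[...,1]>.27); p=W[m]
    print(n,[np.percentile(p,q,axis=0).round(3).tolist() for q in (2,50,98)])
print(manip.get_obs()['position'])
E
python3 b3.py
```

```text
scene [[0.482, 0.276, 0.016], [0.551, 0.335, 0.027], [0.621, 0.395, 0.033]]
top [[0.481, 0.276, 0.016], [0.535, 0.322, 0.028], [0.596, 0.394, 0.037]]
[0.56267823 0.22167649 0.10902284]
```

The back lies flat (all points at z ≤ 0.037). Raise clear and do a final check.

move_arm(increments=[0,0,-5,0,0,0,0,0,-10,0,0,0,0,0,-15,0,0,0,0,-10,-20,0,0,0,0,-10,-20,0,0,0,0,-10,-20,0,0,0,0,-10,-20,0,0,0])

```text
t: 46.7
position: [0.4623, 0.2217, 0.3081]
eef_rot: [0.707, 0.707, 0.0, 0.0]
force: [0.3, 0.1, 0.3]
grip_width: -0.0
grasp_force: 0.0
```

```bash
python3 b3.py; python3 b2.py; python3 -c "
from h import *
save(cam('scene'),'s9.png')"
```

```text
scene [[0.482, 0.275, 0.016], [0.551, 0.335, 0.027], [0.624, 0.395, 0.033]]
top [[0.478, 0.307, 0.019], [0.483, 0.349, 0.029], [0.496, 0.375, 0.037]]
[0.46244345 0.22157476 0.30728122]
scene 89 [[0.499, -0.3091, 0.0961], [0.5687, -0.184, 0.1], [0.5842, -0.0677, 0.1066]]
 lid 1140 [[0.4771, -0.3054, 0.0844], [0.5442, -0.1808, 0.0893], [0.6193, -0.0762, 0.0948]]
[0.4623278  0.22154357 0.30724529] [2.86, 25.76, -0.32, -0.1, 0.0, -0.0] [2.87, 25.79, 17.68, -0.1, 0.0, -0.0]
```

View pics/s9.png

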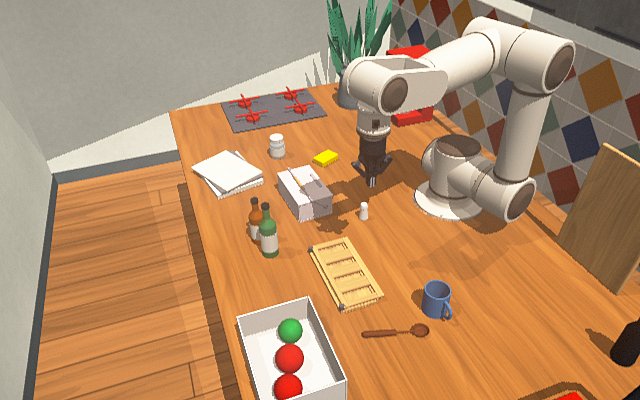

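The stand is folded flat at (345,272), the canister shut with the bail over it at (305,190), the bystanders are in place and the arm is clear.

```bash
python3 -c "
from cell import manip
print(manip.finish_job())"
```

```text
the job is handed in; nothing more can be done
None
```

The job is handed in: all four tins are in the canister, the lid is shut and clamped by the bail, the stand is folded flat, and everything else is where it was; no verdict came back from the judge.

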